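Scrape the walnut shells off the chopping board into the scrap tray

TASK

Clear the four walnut half-shells off the white chopping board: take the scraper block by its wooden handle and with it sweep all of them over the board's edge into the steel scrap tray; do not touch the shells with the fingers. Leave the scraper standing upright on its rubber foot on the cleared board, and do not knock the green mug beside the sink or the white-capped spice jar out of place.

Things in the scene. Friction and masses are not known exactly. Their poses are not given: they have to be found in the camera images.
- board: White plastic chopping board, fixed, 150 (its x) x 190 (its y) x 20 mm high; origin on the worktop under its centre, z up, flat top at z = 20 mm. Its yaw is small: its +y end points roughly to the robot's left, where the steel scrap tray is fixed against it.
- tray_in (a point): Centre of the scrap tray's inner floor, at x 0, y 137.5, z 3 mm in the board's frame, with the board's axes. Bare steel tray 150 (x) x 85 (y) mm fixed against the board's +y end (y 95 to 180 mm of the board), 3 mm walls 40 mm high on three sides; on the board's side only a lip, 2 mm below the board's top.
- scraper_center (a point): Centre, 35 mm above the underside, of the loose scraper block: 26 mm thick (its x), 100 long (y), 70 high (z, up), 0.11 to 0.23 kg. Black flat-faced rubber foot 0 to 14 mm, red body to 35 mm, wooden handle above it (24 mm thick, 90 long), gripped across the thickness from above. Starts upright on the worktop at the robot's front left, long side roughly along world y.
- shell0: Loose brown walnut half-shell, a round dome 32 mm across and 13 mm high, 12 g, lying flat side down on the board; origin at the centre of its flat side. It slides when pushed.
- shell1: Loose brown walnut half-shell, a round dome 30 mm across and 13 mm high, 12 g, lying flat side down on the board; origin at the centre of its flat side. It slides when pushed.
- shell2: Loose brown walnut half-shell, a round dome 31 mm across and 13 mm high, 12 g, lying flat side down on the board; origin at the centre of its flat side. It slides when pushed.
- shell3: Loose brown walnut half-shell, a round dome 29 mm across and 13 mm high, 12 g, lying flat side down on the board; origin at the centre of its flat side. It slides when pushed.
- mug: Green mug, 86 mm across (118 mm with its handle), 96 mm high, loose bystander on the worktop left of the board; origin under its centre.
- jar: Spice jar with a white cap, 47 mm across, 98 mm high, loose bystander standing behind the board; origin under its centre.

How it is judged:
By the outcome, as a careful person would: the job done as asked, in the order asked, and still so for the second after the job is handed in, with the robot touching nothing.
It also fails if it takes over 61 s, if anything falls off the work surface, if the arm or the gripper's body presses on something with over 40 N, if the wrist force passes 120 N, or if a joint passes its speed limit or range.

ROBOT

A 7-joint arm with a two-finger parallel gripper is mounted at the origin on a cart in front of the work surface, level with it; the furniture and walls round the work are solid. World frame = base frame: x ahead of the robot, y to its left, z up, the work surface at z = 0. Lengths are in mm, angles in degrees, forces in N, time in s.
With the tool pointing down it reaches from about 425 to 950 mm from the base axis. Payload 4.7 kg.
Tool frame: the origin (TCP) lies on the mounting face of the last link; the fingertips stand 173 mm ahead of it and the grasp point (between the pads) lies 155 mm ahead of it; z points along the fingers, y is the line along which they close (so a half turn about z gives the same grasp; the last joint's range is limited). The gripper opens to 85 mm and grips with 20 to 120 N. Pads are 22 mm wide; open, the fingers measure 114 mm over their backs; the gripper's body (76 mm by 85 mm) begins 54 mm behind the grasp point. The pads swing forward as they close: fully open they stand 13 mm farther back than shut.
Start: joints at [62.859, 26.849, -2.785, 87.806, 1.381, 65.374, -4.715], TCP at [290.472, -609.308, 404.735] pointing down, gripper open.
Joint ranges: [-148.3, 148.3], [-19.14, 114.17], [-79.39, 73.82], [5.75, 140.21], [-59.74, 239.74], [12.07, 113.84], [-152.46, 152.46]. Speed limits (degrees/s): [147.25, 147.25, 180, 180, 180, 180, 180].

INTERFACE

Orientations are given as a 3x3 rotation matrix whose columns are the frame's x, y, z axes.
In Python, from rig import manip, vision gives the robot as it stands. The module is installed in compiled form; this text tells all that it offers.
- The arm moves only by the shell command python3 -m crank 'ROWS'. ROWS is JSON, one flat list of numbers, 7 for each row, row after row: the shift along the tool's x, y, z each as a share of 0.5 m, from -1 to 1, then the turn, a rotation vector about the tool's x, y, z each as a share of pi/4 rad, from -1 to 1, then the opening, from 0 (shut) to 1 (fully open). A call has exactly 5 rows; each row is the pose to reach, as a shift and turn from the pose commanded when the call began, along the tool's axes at that moment; what a row does not reach only later rows make up. A row lasts 1/10 s, in which the tool goes at most 50 mm and 8.59 degrees, less where a joint would pass 70% of its speed; a pose out of reach is approached as far as the arm can. A call with a number of a shift or a turn outside -1 to 1 is refused whole. A call with a gripper value outside its range is refused whole. The fingers move at their own pace and stop on an object; the grip force is fixed at half the most. Time passes only in rows, so rows that repeat a pose let the fingers close, or fill a call up. It gives the time, the measured TCP pose, the force, the opening and the grip force at its end, in the units of the state.
- manip.get_state(): the state, without advancing time (a new reading comes with each control period).
- vision.get_image(name): name is "scene" or "top"; returns a dict with "img" (400x640x3 uint8, red, green, blue), "K" (3x3 intrinsics, pixels), "D" ([k1, k2, p1, p2, k3] as OpenCV has them; the pictures are not rectified), "world_from_camera" (4x4, takes a point from camera to world coordinates). Camera axes: x right, y down, z forward; pixel columns grow to the right and rows downward; lengths in mm; the calibration is good to about 2 mm. A picture is of the moment at which its call begins. There is no depth.
- manip.finish_job(): hands the job in; it is judged then, once.
The state is a dict: "time": time; "q": joint angles; "dq": joint speeds; "joint_torque": joint torques, N m; "tcp_pos": TCP position; "tool_rot": TCP orientation; "force": force on the tool from outside, world axes, zero at the start; "wrist_torque": the same for the moment, N m; "finger_gap": opening from 0.0 (shut) to 1.0 (fully open); "gripper_force": force on a finger pad.
Only numpy, scipy, OpenCV 4.12 (cv2) and the standard library are available. Lean on these libraries where they do the work, as an engineer would, in place of code of your own. Each camera call takes 0.05 s, during which the arm holds its last target. There are 200 camera calls.

## Working session

There is one attempt and no reset: what is moved stays moved. The work goes in short steps, Python scripts to look and compute and a shell command to move; the robot and the scene stay as the last step left them, time stands still between calls to the robot, and variables do not carry over. Pictures are saved under pics/ and viewed, at most 10 in all, crops included, and the job is handed in when it is done.

```bash
mkdir -p pics; python3 - <<'E'
from rig import manip, vision
import cv2, numpy as np, pickle
s=manip.get_state(); print(s['time'],np.round(s['tcp_pos'],1),np.round(s['tool_rot'],3).tolist(),s['finger_gap'])
d={n:vision.get_image(n) for n in("scene","top")}
pickle.dump(d,open('im0.pkl','wb'))
for n in d:
    cv2.imwrite(f'pics/{n}0.png',d[n]['img'][:,:,::-1]); print(n,np.round(d[n]['K'],1).tolist(),d[n]['D'],np.round(d[n]['world_from_camera'],3).tolist())
E
```

```text
0.0 [ 290.4 -609.1  403.6] [[0.903, 0.43, -0.001], [0.43, -0.903, 0.002], [-0.0, -0.002, -1.0]] 1.0016542553660908
scene [[443.7, 0.0, 317.9], [0.0, 443.7, 200.6], [0.0, 0.0, 1.0]] [-0.05289679  0.          0.          0.          0.        ] [[-0.786, -0.386, 0.483, -50.308], [-0.617, 0.462, -0.637, 649.949], [0.022, -0.799, -0.601, 733.459], [0.0, 0.0, 0.0, 1.0]]
top [[519.6, 0.0, 318.5], [0.0, 519.6, 195.3], [0.0, 0.0, 1.0]] [-0.02211673  0.          0.          0.          0.        ] [[0.004, -0.996, 0.084, 383.574], [-1.0, -0.006, -0.019, -18.772], [0.02, -0.084, -0.996, 1288.286], [0.0, 0.0, 0.0, 1.0]]
```

View pics/scene0.png

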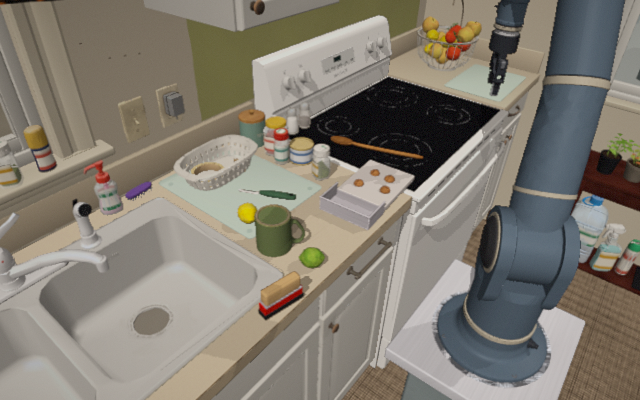

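View pics/top0.png

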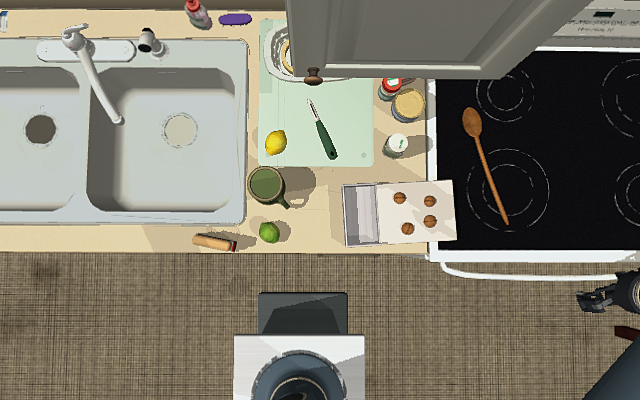

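The top view shows the board at about (378–455, 180–245) with the tray to its left (343–380). The shells are at (399,198), (429,201), (430,221) and (408,228), the scraper at (214,242), the mug at (267,186) and the jar at (396,145). Next I'll measure positions.

```bash
cat > h.py <<'E'
import cv2, numpy as np
def ray(d,uv,z):
    p=cv2.undistortPoints(np.array(uv,float).reshape(-1,1,2),d['K'],np.array(d['D'])).reshape(-1,2)
    T=d['world_from_camera']; r=np.c_[p,np.ones(len(p))]@T[:3,:3].T; o=T[:3,3]
    return o+r*((z-o[2])/r[:,2])[:,None]
def px(d,P):
    T=np.linalg.inv(d['world_from_camera'])
    return cv2.projectPoints(np.array(P,float).reshape(-1,3),cv2.Rodrigues(T[:3,:3])[0],T[:3,3],d['K'],np.array(d['D']))[0].reshape(-1,2)
def blobs(img,lo,hi,box,amin):
    h=cv2.cvtColor(img,cv2.COLOR_RGB2HSV); m=cv2.inRange(h,lo,hi); k=np.zeros_like(m); x0,y0,x1,y1=box; k[y0:y1,x0:x1]=m[y0:y1,x0:x1]
    return sorted([c for c in cv2.findContours(k,cv2.RETR_EXTERNAL,cv2.CHAIN_APPROX_NONE)[0] if cv2.contourArea(c)>amin],key=cv2.contourArea,reverse=True)
E
python3 - <<'E'
import pickle
from h import *
d=pickle.load(open('im0.pkl','rb')); t=d['top'];s=d['scene']
np.set_printoptions(precision=1,suppress=True)
# board
c=blobs(t['img'],(0,0,200),(179,30,255),(376,176,460,250),1000)
for k in c[:1]:
    r=cv2.minAreaRect(k); b=cv2.boxPoints(r); print('board',r); print(ray(t,b,20)); print(ray(t,[r[0]],20))
c=blobs(t['img'],(5,90,40),(20,255,220),(380,184,452,243),25)
for k in c: (u,r)=cv2.minEnclosingCircle(k); print('shell',u,r,ray(t,[u],5)[0])
c=blobs(s['img'],(3,90,40),(20,255,220),(335,160,410,200),25)
for k in c: (u,r)=cv2.minEnclosingCircle(k); print('shell scene',u,r,ray(s,[u],6)[0])
hsv=cv2.cvtColor(t['img'],cv2.COLOR_RGB2HSV)
print(hsv[242,195:240].tolist())
hs=cv2.cvtColor(s['img'],cv2.COLOR_RGB2HSV); print(hs[286,255:310:3].tolist())
v=[cv2.resize(t['img'][225:260,180:250],None,fx=8,fy=8),cv2.resize(s['img'][265:325,245:315],None,fx=8,fy=8)]
w=np.vstack([cv2.resize(t['img'][225:260,180:250],(560,280)),cv2.resize(s['img'][267,0:1],(560,1)) if 0 else np.zeros((4,560,3),np.uint8)])
o=np.zeros((500,800,3),np.uint8); o[:200,:400]=cv2.resize(t['img'][225:260,180:250],(400,200)); o[:480,400:]=cv2.resize(s['img'][270:318,250:290+0],(400,480)) if 0 else cv2.resize(s['img'][270:318,248:308],(400,480)); o[210:490,:400]=cv2.resize(t['img'][172:256,338:458],(400,280))
cv2.imwrite('pics/crop.png',o[:,:,::-1])
E
```

```text
board ((415.8369445800781, 216.06460571289062), (68.11717987060547, 77.65802764892578), 86.8201675415039)
[[ 519.2 -182.7   20. ]
 [ 531.1 -375.1   20. ]
 [ 363.8 -381.5   20. ]
 [ 352.8 -191.1   20. ]]
[[ 441.3 -282.4   20. ]]
shell (429.39874267578125, 220.9303741455078) 6.142848968505859 [ 430.  -319.2    5. ]
shell (407.129638671875, 228.3148193359375) 6.107552528381348 [ 411.5 -263.5    5. ]
shell (399.0652160644531, 197.63043212890625) 5.707602500915527 [ 487.6 -244.1    5. ]
shell (429.0909118652344, 200.63636779785156) 5.4735541343688965 [ 480.5 -319.1    5. ]
shell scene (389.5, 178.5) 4.743516445159912 [ 438.8 -340.6    6. ]
shell scene (384.5, 190.0) 4.609872341156006 [ 419.7 -280.8    6. ]
shell scene (358.4444580078125, 183.0) 4.555642127990723 [ 496.1 -262.1    6. ]
shell scene (374.875, 172.5) 4.155292510986328 [ 489.2 -340.     6. ]
[[18, 127, 198], [17, 128, 199], [17, 125, 204], [17, 124, 205], [18, 127, 205], [17, 128, 208], [17, 126, 207], [17, 126, 207], [17, 127, 209], [17, 125, 208], [17, 127, 207], [17, 129, 206], [17, 123, 226], [18, 124, 230], [18, 124, 229], [18, 122, 228], [18, 123, 228], [18, 123, 230], [18, 124, 231], [19, 120, 231], [19, 121, 231], [18, 122, 232], [18, 123, 232], [18, 124, 231], [18, 124, 229], [17, 125, 227], [18, 126, 217], [17, 126, 212], [17, 129, 205], [17, 127, 198], [17, 127, 189], [18, 130, 186], [17, 128, 188], [17, 128, 159], [17, 131, 103], [17, 148, 67], [20, 50, 102], [97, 14, 164], [0, 174, 141], [0, 255, 76], [179, 255, 39], [0, 0, 0], [21, 68, 162], [21, 65, 152], [20, 66, 151]]
[[18, 18, 180], [17, 20, 180], [19, 20, 179], [16, 15, 181], [16, 88, 133], [17, 119, 173], [18, 119, 176], [18, 117, 178], [17, 117, 172], [18, 115, 189], [18, 119, 171], [17, 120, 151], [17, 124, 140], [17, 128, 134], [17, 124, 125], [0, 12, 168], [17, 65, 130], [19, 63, 129], [17, 59, 173]]
```

View pics/crop.png

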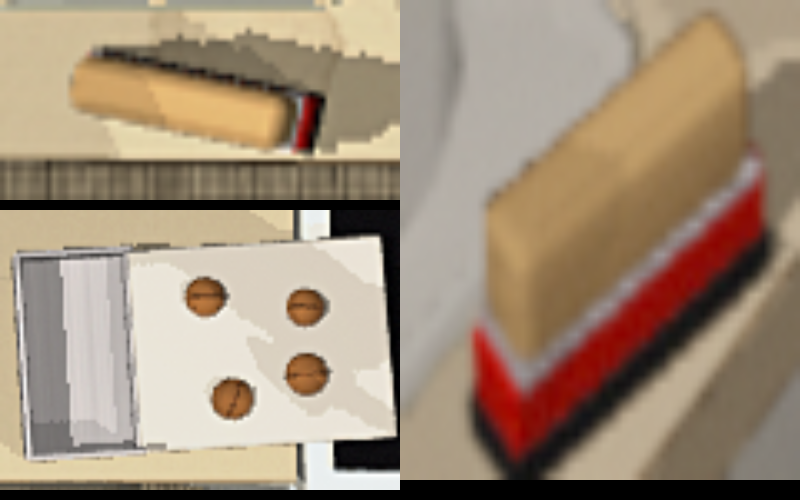

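The crop shows the scraper upright and slightly yawed, close to the worktop's front edge. The board corners read at about (377,185), (452,180), (457,240) and (379,243).

```bash
python3 - <<'E'
import pickle
from h import *
d=pickle.load(open('im0.pkl','rb')); t=d['top'];s=d['scene']
np.set_printoptions(precision=1,suppress=True)
b=ray(t,[(377,185.2),(452.3,180.1),(456.8,240.1),(379,243.1)],20); print('board',b,b.mean(0))
for img,nm,box,z in((t,'top',(380,184,452,243),27),(s,'scene',(335,160,410,200),26)):
  for k in blobs(img['img'],(3,90,40),(20,255,220),box,25): u,r=cv2.minEnclosingCircle(k); print('shell',nm,ray(img,[u],z)[0])
k=blobs(t['img'],(13,100,90),(22,200,255),(185,228,245,255),50)[0]
r=cv2.minAreaRect(k);print('handle',r,ray(t,[r[0]],68),ray(t,cv2.boxPoints(r),70))
# scene: foot bottom corners / handle top corners from crop (scale 400/60, 10)
f=lambda x,y:(248+(x-400)/6.667,270+y/10)
print('foot bottom',ray(s,[f(517,478),f(770,250),f(472,420)],0))
print('handle top',ray(s,[f(525,265),f(487,208),f(743,50),f(708,12)],70))
# jar, mug
c=blobs(t['img'],(0,0,200),(179,40,255),(383,132,412,158),40)
for k in c[:2]: u,r=cv2.minEnclosingCircle(k); print('jar',u,r,ray(t,[u],98))
c=blobs(t['img'],(35,60,20),(85,255,200),(240,155,295,215),100)
for k in c[:2]: u,r=cv2.minEnclosingCircle(k); print('mug',u,r,ray(t,[u,(267,186)],96))
E
```

```text
board [[ 516.8 -187.2   20. ]
 [ 530.6 -374.1   20. ]
 [ 382.9 -382.6   20. ]
 [ 374.9 -191.4   20. ]] [ 451.3 -283.8   20. ]
shell top [ 429.2 -314.    27. ]
shell top [ 411.  -259.3   27. ]
shell top [ 485.8 -240.2   27. ]
shell top [ 478.9 -314.    27. ]
shell scene [ 425.4 -313.4   26. ]
shell scene [ 406.8 -255.2   26. ]
shell scene [ 481.1 -237.    26. ]
shell scene [ 474.4 -312.8   26. ]
handle ((210.9251251220703, 242.35940551757812), (38.01707458496094, 9.952967643737793), 11.768289566040039) [[375.3 208.1  68. ]] [[372.8 253.3  70. ]
 [395.5 249.1  70. ]
 [377.9 162.1  70. ]
 [355.3 166.5  70. ]]
foot bottom [[375.6 253.5   0. ]
 [354.5 158.    0. ]
 [396.6 251.6   0. ]]
handle top [[368.3 252.8  70. ]
 [386.8 249.3  70. ]
 [356.  169.4  70. ]
 [371.1 168.   70. ]]
jar (397.5, 142.5) 9.823541641235352 [[ 608.8 -225.3   98. ]]
mug (264.770263671875, 183.40541076660156) 14.299071311950684 [[511.4  82.   96. ]
 [505.4  76.8  96. ]]
mug (275.1271057128906, 194.5932159423828) 17.960386276245117 [[485.6  57.9  96. ]
 [505.4  76.8  96. ]]
```

```bash
cat > plan.py <<'E'
# plan.py x,y,z,yaw ... -> tool-axis shares per waypoint from the current pose (yaw = world angle of tool y)
import sys, numpy as np
from rig import manip
s=manip.get_state(); p=np.array(s['tcp_pos']); R=np.array(s['tool_rot'])
print('t %.2f'%s['time'],'tcp',np.round(p,1),'yaw %.1f'%np.degrees(np.arctan2(R[1,1],R[0,1])),'F',np.round(s['force'],1),'gap %.2f grip %.0f'%(s['finger_gap'],s['gripper_force']))
for a in sys.argv[1:]:
    x,y,z,w=map(float,a.split(',')); q=np.array([x,y,z]); sh=R.T@(q-p)/500
    f=np.radians(w); N=np.array([[-np.sin(f),np.cos(f),0],[np.cos(f),np.sin(f),0],[0,0,-1.]]).T
    import cv2
    rv=cv2.Rodrigues(R.T@N)[0].ravel()/(np.pi/4)
    print(a,np.round(np.r_[sh,rv],3).tolist(),'mm %.0f'%np.linalg.norm(q-p)); p,R=q,N
E
python3 plan.py 400,-390,404,-52 480,-170,404,-38 480,60,404,-24 385,200,330,-12 375,208,250,-12
```

```text
t 0.10 tcp [ 290.4 -609.1  403.8] yaw -64.5 F [ 0.8 -0.1 -1. ] gap 1.00 grip 0
400,-390,404,-52 [0.387, -0.301, 0.0, -0.002, -0.0, -0.278] mm 245
480,-170,404,-38 [0.397, -0.248, 0.0, 0.0, 0.0, -0.311] mm 234
480,60,404,-24 [0.362, -0.283, 0.0, 0.0, 0.0, -0.311] mm 230
385,200,330,-12 [0.179, -0.287, 0.148, 0.0, 0.0, -0.267] mm 185
375,208,250,-12 [0.011, -0.023, 0.16, 0.0, 0.0, 0.0] mm 81
```

```bash

python3 -m crank '[0.387,-0.301,0,0,0,-0.278,1, 0.387,-0.301,0,0,0,-0.278,1, 0.387,-0.301,0,0,0,-0.278,1, 0.387,-0.301,0,0,0,-0.278,1, 0.387,-0.301,0,0,0,-0.278,1]'
python3 -m crank '[0.397,-0.248,0,0,0,-0.311,1, 0.397,-0.248,0,0,0,-0.311,1, 0.397,-0.248,0,0,0,-0.311,1, 0.397,-0.248,0,0,0,-0.311,1, 0.397,-0.248,0,0,0,-0.311,1]'
python3 -m crank '[0.362,-0.283,0,0,0,-0.311,1, 0.362,-0.283,0,0,0,-0.311,1, 0.362,-0.283,0,0,0,-0.311,1, 0.362,-0.283,0,0,0,-0.311,1, 0.362,-0.283,0,0,0,-0.311,1]'
python3 -m crank '[0.179,-0.287,0.148,0,0,-0.267,1, 0.179,-0.287,0.148,0,0,-0.267,1, 0.179,-0.287,0.148,0,0,-0.267,1, 0.179,-0.287,0.148,0,0,-0.267,1, 0.179,-0.287,0.148,0,0,-0.267,1]'
python3 plan.py 375,208,260,-12
python3 - <<'E'
from rig import vision
from h import *
s=vision.get_image('scene'); cv2.imwrite('pics/s1.png',cv2.resize(s['img'][150:330,190:430],(800,600))[:,:,::-1])
E
```

```text
time: 0.6
tcp_pos: [401.1, -387.7, 404.4]
tool_rot: [[0.787, 0.616, -0.0], [0.616, -0.787, 0.001], [0.0, -0.001, -1.0]]
force: [1.5, -0.2, -0.3]
finger_gap: 1.003
gripper_force: 0.0
time: 1.1
tcp_pos: [481.1, -166.5, 404.7]
tool_rot: [[0.613, 0.79, 0.0], [0.79, -0.613, 0.001], [0.001, -0.0, -1.0]]
force: [0.7, -0.1, 0.6]
finger_gap: 1.001
gripper_force: 0.0
time: 1.6
tcp_pos: [479.6, 63.5, 404.8]
tool_rot: [[0.403, 0.915, 0.0], [0.915, -0.403, 0.001], [0.001, -0.0, -1.0]]
force: [0.5, -0.7, -0.6]
finger_gap: 1.0
gripper_force: 0.0
time: 2.1
tcp_pos: [382.5, 202.5, 329.2]
tool_rot: [[0.199, 0.98, -0.004], [0.98, -0.199, -0.0], [-0.001, -0.004, -1.0]]
force: [0.2, -1.1, 0.1]
finger_gap: 1.002
gripper_force: 0.0
t 2.10 tcp [382.5 202.5 329.2] yaw -11.5 F [ 0.2 -1.1  0.1] gap 1.00 grip 0
375,208,260,-12 [0.008, -0.016, 0.138, -0.005, 0.002, 0.011] mm 70
```

View pics/s1.png

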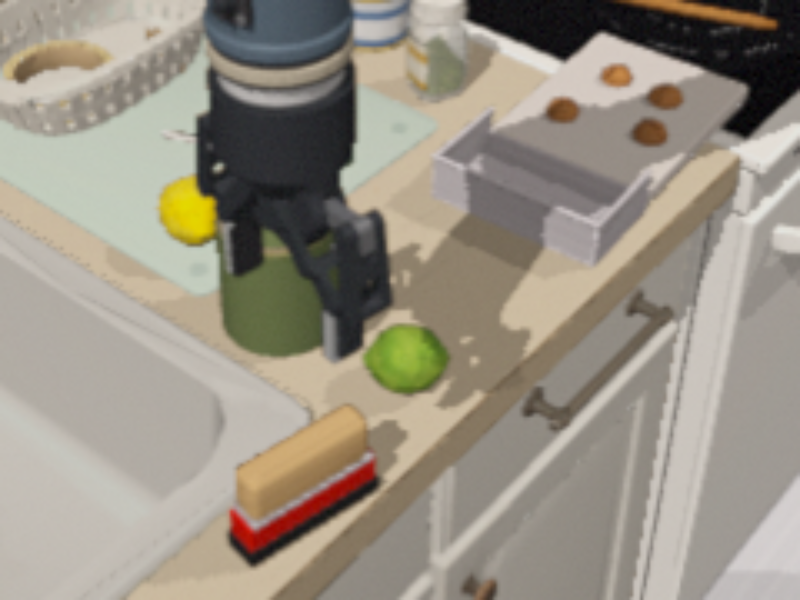

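The gripper is open and pointing down above and just behind the scraper (scraper at about (305,480) in the crop), with mug and lime clear. I'll descend and grasp.

```bash

python3 -m crank '[0.008,-0.016,0.138,-0.005,0.002,0.011,1, 0.008,-0.016,0.138,-0.005,0.002,0.011,1, 0.008,-0.016,0.138,-0.005,0.002,0.011,1, 0.008,-0.016,0.138,-0.005,0.002,0.011,1, 0.008,-0.016,0.138,-0.005,0.002,0.011,1]' | head -2
python3 plan.py 375.5,208,212,-12
python3 - <<'E'
from rig import vision
from h import *
s=vision.get_image('scene');t=vision.get_image('top'); o=np.zeros((400,800,3),np.uint8);o[:,:400]=cv2.resize(s['img'][230:330,230:330],(400,400));o[:,400:]=cv2.resize(t['img'][190:260,180:250],(400,400)); cv2.imwrite('pics/s2.png',o[:,:,::-1])
E
```

```text
time: 2.65
tcp_pos: [380.0, 205.1, 263.0]
t 2.65 tcp [380.  205.1 263. ] yaw -12.6 F [-0.4  0.   0.4] gap 1.00 grip 0
375.5,208,212,-12 [0.003, -0.011, 0.102, 0.008, -0.004, -0.013] mm 51
```

View pics/s2.png

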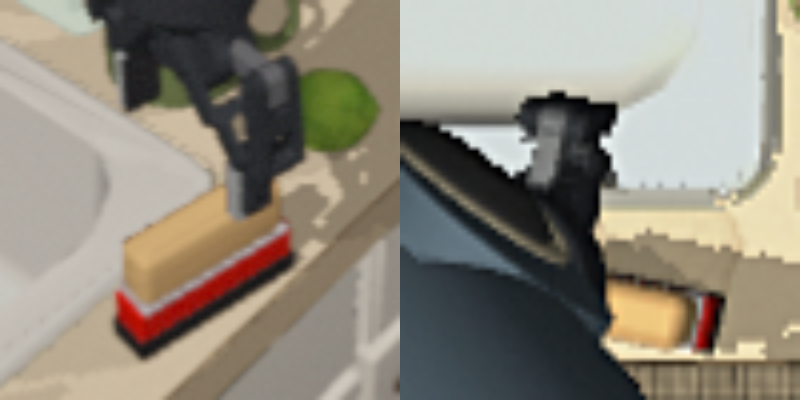

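The near finger is on the robot's side of the handle and the far one is behind it, so the handle lies between them. I'll go down.

```bash

python3 -m crank '[0.003,-0.01,0.05,0.008,-0.004,-0.013,1, 0.003,-0.01,0.102,0.008,-0.004,-0.013,1, 0.003,-0.01,0.102,0.008,-0.004,-0.013,1, 0.003,-0.01,0.102,0.008,-0.004,-0.013,1, 0.003,-0.01,0.102,0.008,-0.004,-0.013,1]' 
python3 plan.py 375.5,208,212,-12
```

```text
time: 3.25
tcp_pos: [375.1, 208.1, 212.0]
tool_rot: [[0.207, 0.978, -0.0], [0.978, -0.207, 0.0], [0.0, -0.0, -1.0]]
force: [0.6, 0.3, 0.8]
finger_gap: 1.006
gripper_force: 0.0
t 3.25 tcp [375.1 208.1 212. ] yaw -11.9 F [0.6 0.3 0.8] gap 1.01 grip 0
375.5,208,212,-12 [-0.0, 0.001, -0.0, -0.0, -0.0, 0.002] mm 0
```

```bash

python3 -m crank '[0,0,0,0,0,0,0, 0,0,0,0,0,0,0, 0,0,0,0,0,0,0, 0,0,0,0,0,0,0, 0,0,0,0,0,0,0]' 
python3 -m crank '[0,0,0,0,0,0,0, 0,0,0,0,0,0,0, 0,0,-0.02,0,0,0,0, 0,0,-0.06,0,0,0,0, 0,0,-0.1,0,0,0,0]' 
python3 plan.py 375,208,300,-12 450,130,340,-30
```

```text
time: 3.75
tcp_pos: [374.6, 207.8, 210.9]
tool_rot: [[0.206, 0.978, -0.002], [0.978, -0.206, -0.001], [-0.002, -0.002, -1.0]]
force: [-0.8, -0.6, 3.9]
finger_gap: 0.273
gripper_force: 58.8
time: 4.25
tcp_pos: [374.1, 207.7, 261.1]
tool_rot: [[0.206, 0.979, -0.004], [0.979, -0.206, -0.001], [-0.002, -0.004, -1.0]]
force: [-1.0, 0.3, -1.6]
finger_gap: 0.27
gripper_force: 59.0
t 4.25 tcp [374.1 207.7 261.1] yaw -11.9 F [-1.   0.3 -1.6] gap 0.27 grip 59
375,208,300,-12 [0.001, 0.001, -0.078, -0.005, 0.003, 0.003] mm 39
450,130,340,-30 [-0.121, 0.179, -0.08, 0.0, 0.0, 0.4] mm 115
```

```bash
python3 plan.py 415,120,345,-25 445,-80,345,-55 440,-280,345,-80 437.7,-359.7,290,-86.7 437.7,-359.7,245,-86.7
```

```text
t 4.25 tcp [374.1 207.7 261.1] yaw -11.9 F [-1.   0.3 -1.6] gap 0.27 grip 59
415,120,345,-25 [-0.155, 0.115, -0.168, -0.005, 0.004, 0.292] mm 128
445,-80,345,-55 [-0.337, 0.223, 0.0, 0.0, 0.0, 0.667] mm 202
440,-280,345,-80 [-0.238, 0.322, 0.0, 0.0, 0.0, 0.556] mm 200
437.7,-359.7,290,-86.7 [-0.032, 0.156, 0.11, 0.0, 0.0, 0.149] mm 97
437.7,-359.7,245,-86.7 [0.0, 0.0, 0.09, 0.0, 0.0, 0.0] mm 45
```

```bash

python3 -m crank '[-0.155,0.115,-0.168,-0.005,0.004,0.292,0, -0.155,0.115,-0.168,-0.005,0.004,0.292,0, -0.155,0.115,-0.168,-0.005,0.004,0.292,0, -0.155,0.115,-0.168,-0.005,0.004,0.292,0, -0.155,0.115,-0.168,-0.005,0.004,0.292,0]' | grep -E 'pos|gap'
python3 -m crank '[-0.337,0.223,0,0,0,0.667,0, -0.337,0.223,0,0,0,0.667,0, -0.337,0.223,0,0,0,0.667,0, -0.337,0.223,0,0,0,0.667,0, -0.337,0.223,0,0,0,0.667,0]' | grep -E 'pos|gap'
python3 -m crank '[-0.238,0.322,0,0,0,0.556,0, -0.238,0.322,0,0,0,0.556,0, -0.238,0.322,0,0,0,0.556,0, -0.238,0.322,0,0,0,0.556,0, -0.238,0.322,0,0,0,0.556,0]' | grep -E 'pos|gap'
python3 -m crank '[-0.032,0.156,0.11,0,0,0.149,0, -0.032,0.156,0.11,0,0,0.149,0, -0.032,0.156,0.11,0,0,0.149,0, -0.032,0.156,0.11,0,0,0.149,0, -0.032,0.156,0.11,0,0,0.149,0]' | grep -E 'pos|gap'
python3 plan.py 437.7,-359.7,240,-86.7
python3 - <<'E'
from rig import vision
from h import *
s=vision.get_image('scene');t=vision.get_image('top'); o=np.zeros((400,800,3),np.uint8);o[:,:400]=cv2.resize(s['img'][120:220,320:420],(400,400));o[:,400:]=cv2.resize(t['img'][160:260,370:470],(400,400)); cv2.imwrite('pics/s3.png',o[:,:,::-1])
E
```

```text
tcp_pos: [414.6, 120.1, 344.7]
finger_gap: 0.271
tcp_pos: [444.6, -84.5, 343.1]
finger_gap: 0.271
tcp_pos: [438.4, -285.0, 343.0]
finger_gap: 0.271
tcp_pos: [438.3, -356.9, 289.0]
finger_gap: 0.269
t 6.25 tcp [ 438.3 -356.9  289. ] yaw -86.6 F [-0.9  0.5 -2.1] gap 0.27 grip 60
437.7,-359.7,240,-86.7 [-0.002, 0.006, 0.098, -0.003, -0.003, 0.003] mm 49
```

View pics/s3.png

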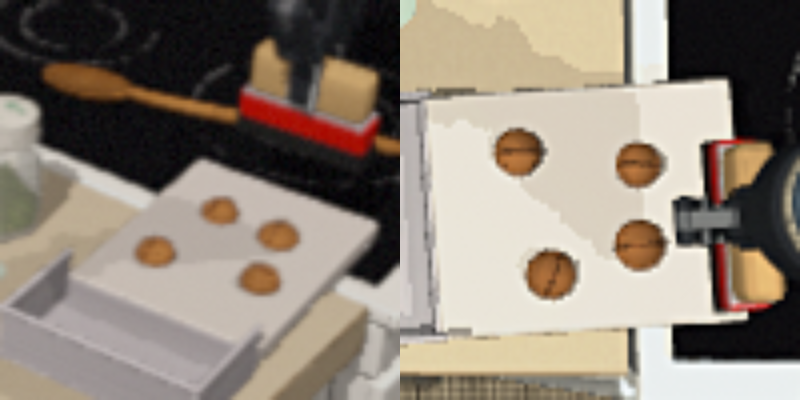

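The scraper is held level and parallel to the board's end, at about (745,225) in the crop, with all four shells ahead of it. I'll lower to just above the board.

```bash

python3 -m crank '[-0.002,0.006,0.05,-0.003,-0.003,0.003,0, -0.002,0.006,0.098,-0.003,-0.003,0.003,0, -0.002,0.006,0.098,-0.003,-0.003,0.003,0, -0.002,0.006,0.105,-0.003,-0.003,0.003,0, -0.002,0.006,0.11,-0.003,-0.003,0.003,0]' | grep -E 'pos|gap|force'
python3 plan.py 437.7,-359.7,232.5,-86.7 428.3,-193,232.5,-86.7
```

```text
tcp_pos: [437.2, -362.2, 235.7]
force: [-0.2, -0.0, -1.9]
finger_gap: 0.275
gripper_force: 59.8
t 6.85 tcp [ 437.2 -362.2  235.7] yaw -86.9 F [-0.2 -0.  -1.9] gap 0.28 grip 60
437.7,-359.7,232.5,-86.7 [0.001, -0.005, 0.006, 0.004, -0.003, -0.004] mm 4
428.3,-193,232.5,-86.7 [0.0, -0.334, 0.0, 0.0, 0.0, 0.0] mm 167
```

```bash

python3 -m crank '[0,-0.01,0.006,0.004,-0.003,-0.004,0, 0,-0.035,0.006,0.004,-0.003,-0.004,0, 0,-0.06,0.006,0.004,-0.003,-0.004,0, 0,-0.085,0.006,0.004,-0.003,-0.004,0, 0,-0.11,0.006,0.004,-0.003,-0.004,0]' | grep -E 'pos|force'
python3 -m crank '[0,-0.025,0,0,0,0,0, 0,-0.05,0,0,0,0,0, 0,-0.075,0,0,0,0,0, 0,-0.1,0,0,0,0,0, 0,-0.12,0,0,0,0,0]' | grep -E 'pos|force'
python3 plan.py 428.3,-193,232.5,-86.7
```

```text
tcp_pos: [433.5, -305.9, 231.5]
force: [0.2, -0.4, -1.9]
gripper_force: 59.9
tcp_pos: [430.0, -246.3, 231.4]
force: [0.4, 0.6, -1.2]
gripper_force: 59.9
t 7.85 tcp [ 430.  -246.3  231.4] yaw -86.7 F [ 0.4  0.6 -1.2] gap 0.27 grip 60
428.3,-193,232.5,-86.7 [0.003, -0.107, -0.002, -0.002, 0.003, -0.0] mm 53
```

```bash

python3 -m crank '[0.001,-0.025,-0.001,0,0,0,0, 0.002,-0.05,-0.001,0,0,0,0, 0.003,-0.075,-0.001,0,0,0,0, 0.003,-0.1,-0.001,0,0,0,0, 0.003,-0.107,-0.001,0,0,0,0]' | grep -E 'pos|force'
python3 plan.py 428.3,-193,232.5,-86.7
python3 - <<'E'
from rig import vision
from h import *
s=vision.get_image('scene');t=vision.get_image('top'); o=np.zeros((400,800,3),np.uint8);o[:,:400]=cv2.resize(s['img'][120:220,320:420],(400,400));o[:,400:]=cv2.resize(t['img'][160:260,350:450],(400,400)); cv2.imwrite('pics/s4.png',o[:,:,::-1])
E
```

```text
tcp_pos: [428.5, -192.2, 231.9]
force: [-0.2, -0.0, -1.7]
gripper_force: 59.9
t 8.35 tcp [ 428.5 -192.2  231.9] yaw -86.6 F [-0.2 -0.  -1.7] gap 0.27 grip 60
428.3,-193,232.5,-86.7 [-0.001, 0.002, -0.001, -0.003, 0.004, 0.002] mm 1
```

View pics/s4.png

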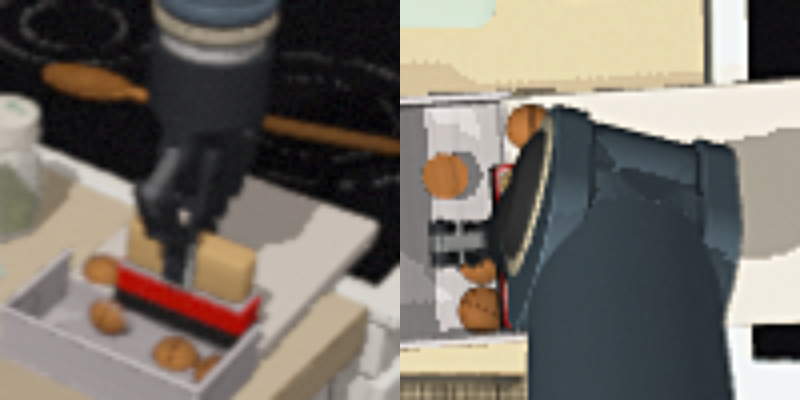

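Three shells are in the tray. The fourth sits at the board's far corner near the tray lip, at about (527,125) in the crop. I'll back off, shift toward +x and look again.

```bash

python3 -m crank '[0,0.05,0,0,0,0,0, 0,0.1,0,0,0,0,0, 0.03,0.14,0,0,0,0,0, 0.076,0.14,0,0,0,0,0, 0.076,0.14,0,0,0,0,0]' | grep -E 'pos|force'
python3 plan.py
python3 - <<'E'
from rig import vision
from h import *
np.set_printoptions(precision=1,suppress=True)
C=np.array([451.3,-283.8]);a=np.radians(3.3);B=np.array([[np.cos(a),np.sin(a)],[-np.sin(a),np.cos(a)]])
s=vision.get_image('scene');t=vision.get_image('top')
for n,d,box in(('top',t,(340,176,455,246)),('scene',s,(325,160,405,222))):
  for k in blobs(d['img'],(3,110,40),(16,255,220),box,15):
    u,r=cv2.minEnclosingCircle(k); print(n,u,r,'board@27',B@(ray(d,[u],27)[0,:2]-C),'@9',B@(ray(d,[u],9)[0,:2]-C))
o=np.zeros((400,800,3),np.uint8);o[:,:400]=cv2.resize(s['img'][120:220,320:420],(400,400));o[:,400:]=cv2.resize(t['img'][160:260,340:440],(400,400)); cv2.imwrite('pics/s5.png',o[:,:,::-1])
E
```

```text
tcp_pos: [473.1, -262.8, 232.1]
force: [0.0, 1.7, -1.3]
gripper_force: 59.9
t 8.95 tcp [ 473.1 -262.8  232.1] yaw -86.8 F [ 0.   1.7 -1.3] gap 0.27 grip 60
top (370.0, 224.0) 6.082862854003906 board@27 [-23.5 116.6] @9 [-23.1 114.5]
top (370.0975646972656, 237.02438354492188) 5.902585983276367 board@27 [-55.  118.3] @9 [-55.  116.2]
top (382.0, 191.5) 5.590270042419434 board@27 [54.2 82.4] @9 [55.7 79.7]
top (360.1538391113281, 203.61538696289062) 5.506961822509766 board@27 [ 27.3 137.6] @9 [ 28.5 135.7]
scene (366.3999938964844, 208.0) 7.665613174438477 board@27 [-43.4 132.6] @9 [-33.2 111.5]
scene (345.5, 187.0) 4.609872341156006 board@27 [50.7 84.6] @9 [63.4 62.3]
scene (344.0, 202.5) 4.272101879119873 board@27 [ 16.2 147.3] @9 [ 28.  126.6]
```

View pics/s5.png

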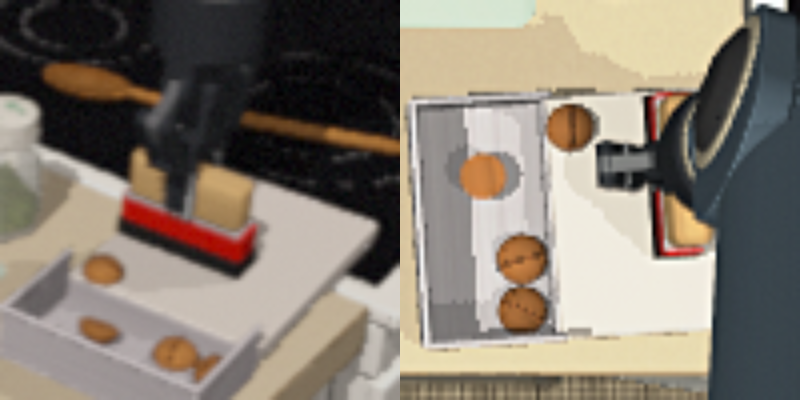

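One shell remains on the board, at about (570,128) in the top half of the crop, i.e. board frame (53, 83). It is well inside the scraper's span, so I'll do the second sweep.

```bash

python3 -m crank '[-0.01,-0.01,0,0,0,0,0, -0.01,-0.03,0,0,0,0,0, -0.01,-0.05,0,0,0,0,0, -0.01,-0.07,0,0,0,0,0, -0.01,-0.09,0,0,0,0,0]' | grep -E 'pos|force'
python3 -m crank '[0,-0.015,0,0,0,0,0, 0,-0.03,0,0,0,0,0, 0,-0.045,0,0,0,0,0, 0,-0.055,0,0,0,0,0, 0,-0.055,0,0,0,0,0]' | grep -E 'pos|force'
python3 - <<'E'
from rig import vision
from h import *
t=vision.get_image('scene');cv2.imwrite('pics/s6.png',cv2.resize(t['img'][140:230,310:430],(720,540))[:,:,::-1])
E
python3 plan.py 464,-192.7,232,-86.7
```

```text
tcp_pos: [462.8, -215.8, 232.0]
force: [-0.1, 0.2, -1.7]
gripper_force: 59.9
tcp_pos: [461.4, -188.9, 231.9]
force: [0.1, 0.2, -2.2]
gripper_force: 59.9
t 10.10 tcp [ 461.4 -189.4  231.9] yaw -86.7 F [-0.4 -0.2 -2.8] gap 0.27 grip 60
464,-192.7,232,-86.7 [0.005, 0.007, -0.0, -0.002, 0.003, -0.0] mm 4
```

View pics/s6.png

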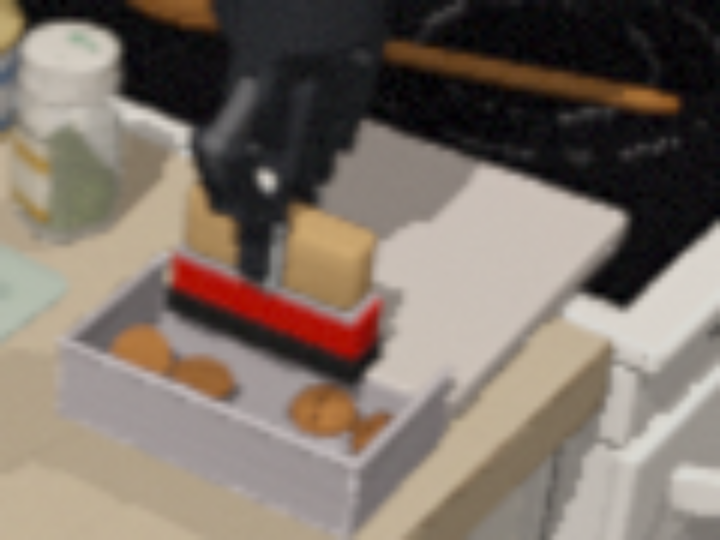

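All four shells are in the tray: (140,350), (203,378), (322,410) and (372,432) in the crop. Now I'll back to the board's centre and set the scraper down.

```bash

python3 -m crank '[0,0.03,-0.004,0,0,0,0, 0,0.08,-0.004,0,0,0,0, -0.01,0.13,-0.004,0,0,0,0, -0.01,0.17,-0.004,0,0,0,0, -0.01,0.19,-0.004,0,0,0,0]' | grep -E 'pos|force'
python3 -m crank '[0,0,0,0,0,0,0, 0,0,0.002,0,0,0,0, 0,0,0.004,0,0,0,0, 0,0,0.006,0,0,0,0, 0,0,0.006,0,0,0,0]'
python3 plan.py 461.4,-284,231,-86.7
```

```text
tcp_pos: [461.1, -288.6, 233.9]
force: [0.1, -0.7, -2.2]
gripper_force: 59.9
time: 11.1
tcp_pos: [462.0, -283.7, 231.0]
tool_rot: [[0.998, 0.058, -0.003], [0.059, -0.998, 0.002], [-0.003, -0.002, -1.0]]
force: [0.2, 1.6, 1.7]
finger_gap: 0.273
gripper_force: 60.2
t 11.10 tcp [ 462.  -283.7  231. ] yaw -86.6 F [0.2 1.6 1.7] gap 0.27 grip 60
461.4,-284,231,-86.7 [-0.001, 0.0, 0.0, -0.002, 0.003, 0.001] mm 1
```

The force in z went from −2 to +1.7 N, so the foot is touching the board. I'll release and rise.

```bash

python3 -m crank '[0,0,0.001,0,0,0,0.3, 0,0,0.001,0,0,0,0.4, 0,0,0.001,0,0,0,0.6, 0,0,0.001,0,0,0,0.8, 0,0,0.001,0,0,0,1]' | grep -E 'force|gap'
python3 -m crank '[0,0,0,0,0,0,1, 0,0,0,0,0,0,1, 0,0,0,0,0,0,1, 0,0,-0.03,0,0,0,1, 0,0,-0.06,0,0,0,1]' | grep -E 'pos|force|gap'
python3 -m crank '[0,0,-0.1,0,0,0,1, 0,0,-0.2,0,0,0,1, 0,0,-0.25,0,0,0,1, 0,0,-0.3,0,0,0,1, 0,0,-0.3,0,0,0,1]' | grep -E 'pos|force|gap'
python3 -m crank '[0,0,0,0,0,0,1, 0,0.1,0,0,0,0,1, 0,0.2,0,0,0,0,1, 0,0.3,0,0,0,0,1, 0,0.3,0,0,0,0,1]' | grep -E 'pos|force|gap'
python3 - <<'E'
from rig import vision
from h import *
o=np.zeros((600,800,3),np.uint8)
o[:300]=cv2.resize(vision.get_image('top')['img'][115:265,160:560],(800,300));o[300:]=cv2.resize(vision.get_image('scene')['img'][125:275,140:440][:, :],(800,300)) if 0 else cv2.resize(vision.get_image('scene')['img'][130:250,200:520],(800,300));cv2.imwrite('pics/s7.png',o[:,:,::-1])
E
```

```text
force: [-0.2, -0.6, -0.1]
finger_gap: 0.891
gripper_force: 0.0
tcp_pos: [461.7, -284.7, 260.2]
force: [-0.7, -0.0, -0.3]
finger_gap: 1.001
gripper_force: 0.0
tcp_pos: [463.0, -285.3, 414.2]
force: [0.4, 0.5, -0.7]
finger_gap: 1.002
gripper_force: 0.0
tcp_pos: [467.9, -442.0, 406.9]
force: [-0.9, 0.4, 0.0]
finger_gap: 0.999
gripper_force: 0.0
```

View pics/s7.png

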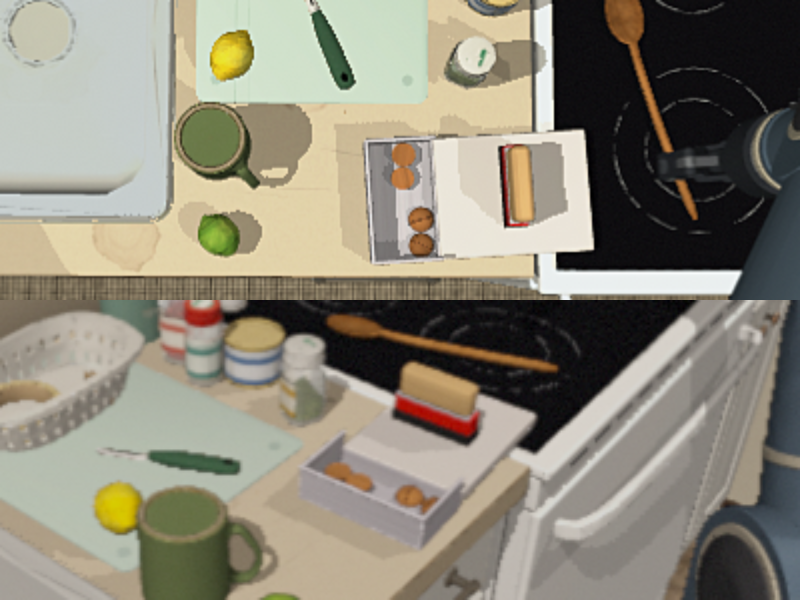

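The scraper stands upright on the cleared board at about (518,185) in the top crop. All four shells are in the tray at (404,154), (404,178), (421,220) and (421,244). The mug and jar are in place and the arm is clear.

```bash
python3 -c "
from rig import manip
print(manip.finish_job())"
```

```text
the job is handed in; nothing more can be done
None
```

I swept all four shells into the tray with the scraper, left it standing upright on the cleared board with the mug and jar undisturbed, and handed the job in at about 13 s of the 61 s allowed; no verdict was returned.

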